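# Push the board carrier home behind the fixture's lip and hold it there

### The arm

A 6-joint arm with a two-finger parallel gripper is mounted at the origin on a cart in front of the work surface, level with it; the furniture and walls round the work are solid. World frame = base frame: x ahead of the robot, y to its left, z up, the work surface at z = 0. Lengths are in m, angles in rad, forces in N, time in s.
With the tool pointing down it reaches from about 0.25 to 0.725 m from the base axis. Payload 4 kg.
Tool frame: the origin (TCP) lies at the very end of the fingers, on their centre line; the grasp point (between the pads) lies 19 mm behind it; z points along the fingers, y is the line along which they close (so a half turn about z gives the same grasp; the last joint's range is limited). The gripper opens to 85 mm and grips with 20 to 120 N. Pads are 22 mm wide; open, the fingers measure 114 mm over their backs; the gripper's body (76 mm by 85 mm) begins 54 mm behind the grasp point. The pads swing forward as they close: fully open they stand 13 mm farther back than shut.
Start: joints at [-1.207, 0.241, 0.005, 1.335, 0, 1.571], TCP at [0.178, -0.467, 0.231] pointing down, gripper open.
Joint ranges: [-2.72, 2.72], [-1.05, 1.87], [-1.09, 1.28], [-1.99, 2.15], [-1.42, 1.44], [-3.14, 3.14]. Speed limits (rad/s): [2.79, 2.79, 3.14, 3.14, 3.14, 3.14].

### API

Orientations are given as a unit quaternion [x, y, z, w].
In Python, from workcell import bot, vision, workorder, boxes_of gives the robot as it stands.
- The arm moves only by the tool send_rows, never from a script. Its argument "motion" is text: rows parted by semicolons, each of 5 numbers parted by spaces: the closure, from -1 (fully open) to 1 (shut), so that 0 is half open, then the shift along the tool's x, y, z in cm, then the turn about the tool's z in rad. In form: claw x y z twist; .... A call has 1 to 5 rows; each row is the pose to reach, as a shift and turn from the pose commanded when the call began, along the tool's axes at that moment; what a row does not reach only later rows make up. A row lasts 1/10 s, in which the tool goes at most 50 mm and 8.59 degrees, less where a joint would pass 70% of its speed; a pose out of reach is approached as far as the arm can. A call with a gripper value outside its range is refused whole. The fingers move at their own pace and stop on an object; the grip force is fixed at half the most. Time passes only in rows, so rows that repeat a pose let the fingers close. It gives the time, the measured TCP pose, the force, the opening and the grip force at its end, in the units of the state.
- bot.get_obs(): the state, without advancing time (a new reading comes with each control period).
- vision.camera(name): name is "scene" or "top" or "wrist"; returns the picture (400x640x3 uint8, red, green, blue); there is no depth.
- vision.camera_model(name): a dict with "fov_y" (degrees; the focal length in pixels is half the picture's height over the tangent of half this angle, whatever the lens; pixels are square), "cx", "cy" (the principal point, pixels), "world_from_camera" (4x4, takes a point from camera to world coordinates); the wrist camera has in their place "hand_eye" (4x4, takes a point from camera to tool coordinates, whose origin is the TCP and whose axes are the flange's). Camera axes: x right, y down, z forward; pixel columns grow to the right and rows downward; lengths in m; the calibration is good to about 2 mm. The wrist camera is an equidistant fisheye: a pixel r from the principal point sees the ray r / f radians off the axis. A picture is of the moment at which its call begins: read the wrist's pose just before it. camera_model takes no time and is no camera call.
- workorder.job_done(): hands the job in; it is judged then, once.
Trained networks look in the newest picture that a camera, given by its name, has taken for a name from the list of things; names that differ only in an ending like _2 or _b are one class to them, and where a whole thing is asked for, a point or a joint stands for the part that bears it (a point fixed in the world has none). Each returns a list of dicts, best first, with "conf" (0 to 1); they miss things now and then, are a little off and sometimes report something else, mostly with a low value. They report only what shows in the picture. A call takes as long as a camera call.
- boxes_of(camera, target): "rect" ([centre column, centre row, width, height] in pixels, round what is visible of it).
The state is a dict: "clock": time; "joint_pos": joint angles; "joint_vel": joint speeds; "tau": joint torques, N m; "eef_pos": TCP position; "tool_rot": TCP orientation; "ft_force": force on the tool from outside, world axes, zero at the start; "ft_torque": the same for the moment, N m; "grip_width": finger opening in m; "grasp_force": force on a finger pad.
Only numpy, scipy, OpenCV 4.12 (cv2) and the standard library are available. Lean on these libraries where they do the work, as an engineer would, in place of code of your own. Each camera call takes 0.05 s, during which the arm holds its last target. There are 200 camera calls.

### The job

With the small board carrier still clear of the lip, push it square and flush against the side rail of the test fixture; then slide it along that rail, flat on the deck, in behind the overhanging lip until it is fully home against the back stop; a hidden sprung contact bar pushes back, so go by feel and do not ram it. Finish while still holding it pressed fully home with the gripper, square and flush in the corner: do not let go or back off, for it would spring out again. Leave the two spools and the white jar where they are.

Things in the scene. Friction and masses are not known exactly. Their poses are not given: they have to be found in the camera images.
- fixture: Low metal test fixture, fixed to the bench, turned up to 0.3 rad. Frame: z up, origin on the bench top, x towards the back stop, y towards the side rail. Bare aluminium deck, top at z = 12 mm, from x = -140 to 120 and y = -100 to 100 mm. Dark steel side rail along the +y edge: inner face at y = 85, top at z = 30, from x = -125 to 120 mm. Rail, stop and lip are rigid.
- lip (a point): Middle of the lip's overhanging front edge, on its underside: (80, 20, 24) mm in the fixture's frame. The lip is a flat dark plate 6 mm thick (top at z = 30), from y = -45 to 85 mm, lying on the back stop; it overhangs the deck by 20 mm, 12 mm above it.
- corner (a point): Inner corner of the fixture on the deck top, where the side rail's inner face meets the back stop's face: (100, 85, 12) mm in the fixture's frame, same axes. The back stop is a dark bar along y whose face stands at x = 100 mm. The carrier's front left bottom corner belongs here.
- carrier: Loose grey board carrier, about 0.25 kg, flat on the deck, up to 0.35 rad askew. Plate 110 (x) by 70 (y) by 8 mm; origin at the centre of its underside, x towards the front edge that goes under the lip. Upright grip wall 14 mm thick (x), 44 mm long (y), centred at x = -30, y = 0, z = 8 to 38 mm. A black board module, 10 mm high, is fixed at x = 20. Home: origin at (45, 50, 12) in the fixture.
- contact_bar (a joint): Sprung black bar 50 mm wide, hidden under the lip, centred at the fixture's y = 50 mm. Value: how far it is pressed in (m): 0 free (8 mm proud of the back stop's face), 0.008 when the carrier is home. It pushes the carrier out with about 5 N at first touch, 10.5 N when home (0.7 N per mm); then the rigid stop is met. More than 80 N on the carrier is ramming.
- copper_spool: Small spool of copper wire, 32 mm across, 24 mm high, standing loose on the deck in its back right part, near (45, -70) mm in the fixture's frame. Origin at the centre of its underside. Leave alone.
- white_jar: White jar with a lid, 41 mm across, 42 mm high, standing loose on the bench just right of the fixture (-y side). Origin at the centre of its underside. Leave alone.
- solder_spool: Spool of solder wire, 54 mm across, 36 mm high, standing loose on the bench just left of the fixture, beyond the side rail. Origin at the centre of its underside. Leave alone.

How it is judged:
By the outcome, as a careful person would: the job done as asked, in the order asked, and still so for the second after the job is handed in, while the arm keeps its last pose, push and grip.
It also fails if it takes over 48 s, if anything falls off the work surface, if the arm or the gripper's body presses on something with over 40 N, if the wrist force passes 120 N, or if a joint passes its speed limit or range.

## Working session

There is one attempt and no reset: what is moved stays moved. The work goes in short steps, Python scripts to look and compute and a tool call to move; the robot and the scene stay as the last step left them, time stands still between calls to the robot, and variables do not carry over. Pictures are saved under pics/ and viewed, at most 10 in all, crops included, and the job is handed in when it is done.

Besides the shell and the picture viewer there is one more tool, called after "Emit:" as name(argument=value, ...) on one line, values as JSON. send_rows: Moves the arm, as the interface text tells. Its arguments: {"type":"object","properties":{"motion":{"type":"string"}},"required":["motion"]}

```bash
ls; mkdir -p pics; python3 - <<'E'
from workcell import bot, vision, workorder, boxes_of
import cv2, numpy as np
o=bot.get_obs(); print(o)
for n in ("top","scene"):
    im=vision.camera(n); cv2.imwrite(f"pics/{n}0.png",im[:,:,::-1])
    m=vision.camera_model(n); print(n,m)
    for t in ("carrier","fixture","lip","copper_spool","white_jar","solder_spool"):
        try: print(t,boxes_of(n,t)[:1])
        except Exception as e: print(t,e)
print(vision.camera_model("wrist"))
E
```

```text
pics
{'clock': 0.0, 'joint_pos': array([-1.20699787e+00,  2.41398639e-01,  3.70876284e-03,  1.33517222e+00,
        7.81539288e-06,  1.57078577e+00]), 'joint_vel': array([-0.00056334,  0.00073245,  0.00018404,  0.00021374, -0.00070134,
        0.00060281]), 'tau': array([-1.92841529e-03, -3.72317505e+01,  2.52408475e+01,  1.70079817e-02,
       -6.85991586e-05, -4.06496255e-06]), 'eef_pos': array([ 0.17769186, -0.46668767,  0.2304142 ]), 'tool_rot': array([ 9.83500421e-01,  1.80902887e-01, -1.82998083e-04, -1.01655253e-03]), 'ft_force': array([-0.14867707, -0.49521767,  0.60749335]), 'ft_torque': array([ 0.08397876,  0.06373542, -0.00071985]), 'grasp_force': 0.0, 'grip_width': 0.08514917983602532}
top {'fov_y': 54.9185824782523, 'cx': 316.0932113364877, 'cy': 194.20379470980285, 'world_from_camera': array([[ 0.01383211, -0.99549272,  0.09382382,  0.56672509],
       [-0.99928368, -0.0170681 , -0.03377569,  0.16202192],
       [ 0.03522485, -0.09328943, -0.99501572,  0.91657668],
       [ 0.        ,  0.        ,  0.        ,  1.        ]])}
carrier [{'rect': [316.2, 251.4, 31.8, 53.8
[... 839 characters left out ...]
}]
fixture []
lip [{'rect': [347.4, 253.8, 198.9, 172.9], 'conf': 0.73}]
copper_spool [{'rect': [354.6, 196.6, 20.4, 19.6], 'conf': 0.8}]
white_jar [{'rect': [418.3, 209.7, 26.6, 29.8], 'conf': 0.71}]
solder_spool [{'rect': [252.2, 271.6, 32.9, 38.9], 'conf': 0.91}]
{'fov_y': 65.70646984690485, 'cx': 312.7886232678789, 'cy': 200.22237786968617, 'hand_eye': array([[-7.82286730e-04, -9.59937283e-01, -2.80213847e-01,
         7.10025457e-02],
       [ 9.99999398e-01, -5.35519327e-04, -9.57202129e-04,
         5.49121923e-04],
       [ 7.68794081e-04, -2.80214427e-01,  9.59937125e-01,
        -1.41994379e-01],
       [ 0.00000000e+00,  0.00000000e+00,  0.00000000e+00,
         1.00000000e+00]])}
```

```bash
python3 - <<'E'
import cv2, numpy as np
a=cv2.imread("pics/top0.png")[160:310,215:395]; b=cv2.imread("pics/scene0.png")[150:360,230:470]
a=cv2.resize(a,(720,600),interpolation=cv2.INTER_CUBIC); cv2.imwrite("pics/topc.png",a)
b=cv2.resize(b,(686,600),interpolation=cv2.INTER_CUBIC); cv2.imwrite("pics/scenec.png",b)
E
```

```text
(no output)
```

View pics/topc.png

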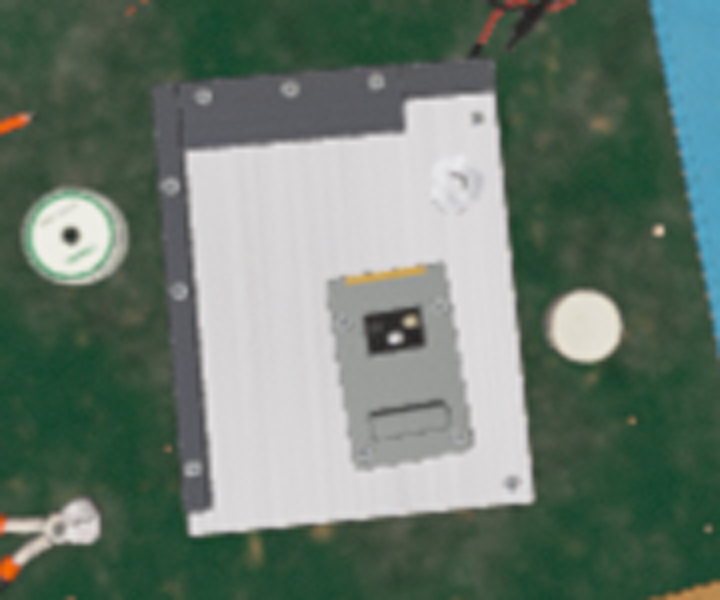

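View pics/scenec.png

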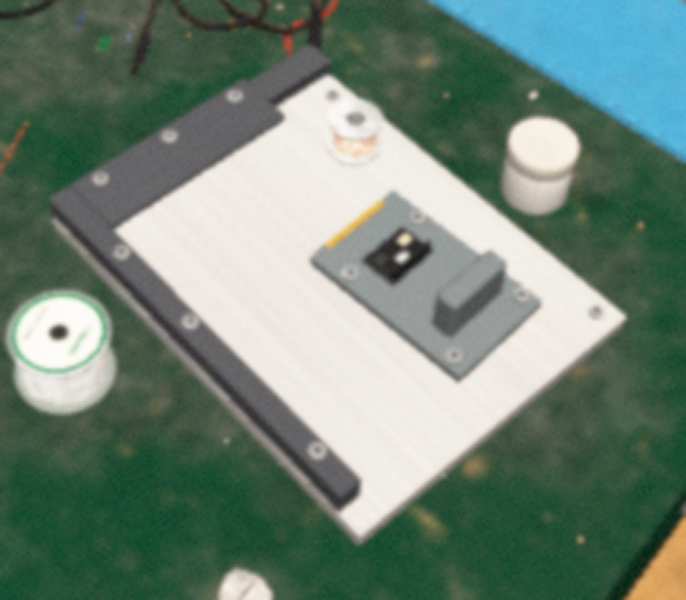

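```bash
cat > h.py <<'E'
import numpy as np
from workcell import vision
from scipy.optimize import least_squares
def proj(n,P):
    m=vision.camera_model(n); T=np.linalg.inv(m["world_from_camera"]); P=np.atleast_2d(P)
    c=P@T[:3,:3].T+T[:3,3]; f=200/np.tan(np.radians(m["fov_y"]/2))
    return f*c[:,:2]/c[:,2:]+[m["cx"],m["cy"]]
def place(p,pts):
    x,y,a=p; pts=np.array(pts,float); c,s=np.cos(a),np.sin(a)
    return np.c_[x+c*pts[:,0]-s*pts[:,1], y+s*pts[:,0]+c*pts[:,1], pts[:,2]]
E
python3 - <<'E'
from h import *
tc=lambda u:np.array(u)/4+[215,160]; sc=lambda u:np.array(u)/(600/210)+[230,150]
F={'top':([(-140,100,12),(-140,-100,12),(120,-100,30),(120,100,30),(-125,85,30),(80,85,30),(80,-45,30)],
 tc([(192,535),(534,502),(495,62),(153,86),(212,510),(187,150),(405,131)])),
 'scene':([(-140,100,12),(-140,-100,12),(80,-45,30),(80,85,30),(120,100,30)],sc([(360,542),(626,318),(283,118),(117,231),(52,203)]))}
c=[(55,35,20),(55,-35,20),(-55,-35,20),(-55,35,20)]
C={'top':(c,tc([(328,283),(444,264),(472,447),(357,468)])),'scene':(c,sc([(312,262),(393,193),(541,301),(459,380)]))}
for nm,D in (('fix',F),('car',C)):
  for cams in (('top',),('scene',),('top','scene')):
    r=lambda p:np.concatenate([(proj(n,place(p,np.array(D[n][0])/1000.))-D[n][1]).ravel() for n in cams])
    s=least_squares(r,[.5,0.1,0]); print(nm,cams,s.x.round(4),np.sqrt((s.fun**2).mean()).round(2))
E
```

```text
fix ('top',) [0.569  0.1661 0.1017] 0.62
fix ('scene',) [0.5668 0.1716 0.1087] 1.0
fix ('top', 'scene') [0.5681 0.1691 0.1053] 1.32
car ('top',) [0.519  0.1321 0.173 ] 0.66
car ('scene',) [0.5169 0.1375 0.1809] 0.79
car ('top', 'scene') [0.5179 0.1354 0.1774] 1.21
```

Emit:
send_rows(motion="0.1 50.2 -44.8 5 -1.38; 0.1 50.2 -44.8 5 -1.38; 0.1 50.2 -44.8 5 -1.38; 0.1 50.2 -44.8 5 -1.38; 0.1 50.2 -44.8 5 -1.38")

```text
clock: 1.2
eef_pos: [0.2932, -0.2443, 0.2129]
tool_rot: [0.848, 0.531, 0.0, 0.0]
ft_force: [1.1, -0.8, 1.0]
grip_width: 0.0384
grasp_force: 0.0
```

```bash
cat >> h.py <<'E'
from workcell import bot
def tool():
    o=bot.get_obs(); q=o["tool_rot"]; return o["eef_pos"],2*np.arctan2(q[1],q[0]),o
def rel(x,y,z,phi):
    p,f,o=tool(); d=np.array([x,y,z])-p; c,s=np.cos(f),np.sin(f)
    w=(phi-f+np.pi)%(2*np.pi)-np.pi
    print("now",p.round(4),"phi",f.round(4),"w",o["grip_width"].round(4),"| row cm:",(100*np.array([c*d[0]+s*d[1],s*d[0]-c*d[1],-d[2]])).round(2),"twist",(-w).round(4),"t",round(o["clock"],2))
E
python3 -c "
from h import *
rel(.488,.130,.15,1.748)"
```

```text
Traceback (most recent call last):
  File "h.py", line 17, in rel
    print("now",p.round(4),"phi",f.round(4),"w",o["grip_width"].round(4),"| row cm:",(100*np.array([c*d[0]+s*d[1],s*d[0]-c*d[1],-d[2]])).round(2),"twist",(-w).round(4),"t",round(o["clock"],2))
                                                ^^^^^^^^^^^^^^^^^^^^^
AttributeError: 'float' object has no attribute 'round'
```

```bash
sed -i 's/o\["grip_width"\].round(4)/round(o["grip_width"],4)/' h.py; python3 -c "
from h import *
rel(.488,.130,.15,1.748)"
```

```text
now [ 0.2932 -0.2443  0.2129] phi 1.119 w 0.0384 | row cm: [42.18  1.18  6.29] twist -0.629 t 1.2
```

Emit:
send_rows(motion="0.1 42 1.2 6 -0.63; 0.1 42 1.2 6 -0.63; 0.1 42 1.2 6 -0.63; 0.1 42 1.2 6 -0.63; 0.1 42 1.2 6 -0.63")

```text
clock: 1.7
eef_pos: [0.409, -0.0251, 0.1776]
tool_rot: [0.642, 0.767, 0.0, 0.001]
ft_force: [1.2, -0.2, 0.2]
grip_width: 0.0383
grasp_force: 0.0
```

```bash
python3 -c "
from h import *
rel(.488,.130,.15,1.748)"
```

```text
now [ 0.409  -0.0251  0.1776] phi 1.7472 w 0.0383 | row cm: [13.88 10.5   2.76] twist -0.0008 t 1.7
```

Emit:
send_rows(motion="0.1 13.9 10.5 2.8 0; 0.1 13.9 10.5 2.8 0; 0.1 13.9 10.5 2.8 0; 0.1 13.9 10.5 2.8 0; 0.1 13.9 10.5 2.8 0")

```text
clock: 2.2
eef_pos: [0.4888, 0.1311, 0.1485]
tool_rot: [0.642, 0.767, 0.0, -0.0]
ft_force: [-1.0, -0.2, -0.4]
grip_width: 0.0386
grasp_force: 0.0
```

```bash
python3 - <<'E'
from h import *
import cv2
rel(.488,.130,.15,1.748)
im=vision.camera("wrist"); cv2.imwrite("pics/w1.png",im[:,:,::-1])
E
```

```text
now [0.4888 0.1311 0.1485] phi 1.7486 w 0.0386 | row cm: [-0.1  -0.1  -0.15] twist 0.0006 t 2.2
```

View pics/w1.png

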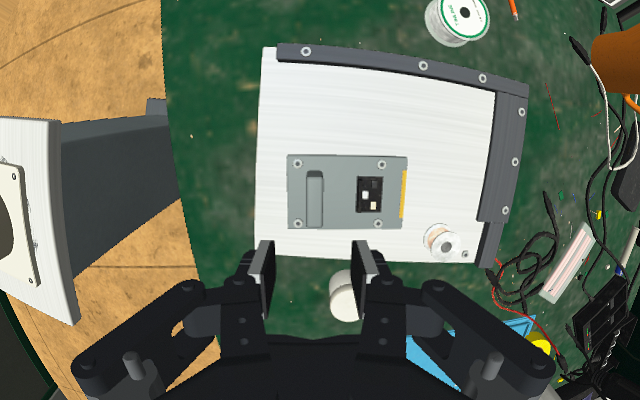

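```bash
cat >> h.py <<'E'
def wproj(P,pos=None,phi=None):
    m=vision.camera_model("wrist"); H=m["hand_eye"]
    if pos is None: pos,phi,_=tool()
    c,s=np.cos(phi),np.sin(phi); R=np.array([[c,s,0],[s,-c,0],[0,0,-1]])
    t=(np.atleast_2d(P)-pos)@R; q=(t-H[:3,3])@H[:3,:3]
    f=200/np.tan(np.radians(m["fov_y"]/2)); r=np.linalg.norm(q[:,:2],axis=1); th=np.arctan2(r,q[:,2])
    return q[:,:2]/r[:,None]*(f*th)[:,None]+[m["cx"],m["cy"]]
def wfit(pts,uv,p0,**k):
    s=least_squares(lambda p:(wproj(place(p,np.array(pts)/1000.),**k)-uv).ravel(),p0)
    print(s.x.round(4),"rms",np.sqrt((s.fun**2).mean()).round(2),s.fun.round(1)); return s.x
E
python3 - <<'E'
from h import *
f=wfit([(-125,85,30),(80,85,30),(80,-45,30),(-140,100,12),(-140,-100,12),(120,100,30)],[(278,62),(494,91),(479,220),(262,47),(255,248),(529,85)],[.57,.17,.1])
c=wfit([(-55,35,20),(55,35,20),(55,-35,20),(-55,-35,20),(-30,22,50),(-30,-22,50)],[(288,155),(407,157),(402,229),(287,228),(314.5,171),(314.5,200)],[.52,.13,.17])
d=place([0,0,-f[2]],[(c[0]-f[0],c[1]-f[1],0)]); print("carrier in fixture",d.round(4),c[2]-f[2]); print("wall",place(c,[(-.03,0,0)]))
E
```

```text
[0.5698 0.1673 0.1037] rms 2.5 [-2.6 -3.1  4.1 -0.9 -1.1  1.8  0.4 -1.2 -0.8  5.6  1.2 -1. ]
[0.5179 0.1379 0.1333] rms 6.98 [-0.4 -8.   2.5 -3.3 -1.  -2.9 -1.1 -5.8  1.2 -2.2 -1.2 21.3]
carrier in fixture [[-0.0547 -0.0239  0.    ]] 0.029638689945412786
wall [[0.48819905 0.13391587 0.        ]]
```

```bash
python3 - <<'E'
from h import *
import cv2
c=wfit([(-55,35,20),(55,35,20),(55,-35,20),(-55,-35,20)],[(288,155),(407,157),(402,229),(287,228)],[.52,.13,.17])
print("wall",place(c,[(-.03,0,0)]), wproj(place(c,np.array([(-37,22,50),(-23,22,50),(-23,-22,50),(-37,-22,50),(-30,0,20)])/1000.)).round(0))
im=cv2.imread("pics/w1.png")[140:260,260:520]; cv2.imwrite("pics/w1c.png",cv2.resize(im,(780,360),interpolation=cv2.INTER_CUBIC))
E
```

```text
[0.5189 0.1332 0.1637] rms 0.81 [-1.5 -0.7  1.4  0.  -0.1  0.2  0.3  0.7]
wall [[0.48928111 0.12828602 0.        ]] [[306. 176.]
 [324. 176.]
 [323. 228.]
 [306. 228.]
 [314. 193.]]
```

View pics/w1c.png

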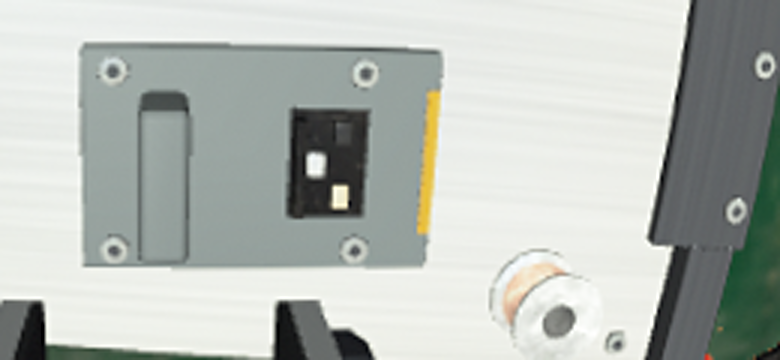

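Emit:
send_rows(motion="0.1 -0.2 0 4 0.01; 0.1 -0.2 0 8 0.01; 0.1 -0.2 0 11 0.01; 0.1 -0.2 0 12.4 0.01; 0.1 -0.2 0 12.4 0.01")

```text
clock: 2.75
eef_pos: [0.4854, 0.1241, 0.0235]
tool_rot: [0.648, 0.762, -0.002, -0.002]
ft_force: [-0.9, -0.5, -0.6]
grip_width: 0.0387
grasp_force: 0.0
```

Emit:
send_rows(motion="1 0 0 0 0; 1 0 0 0 0; 1 0 0 0 0; 1 0 0 0 0; 1 0 0 0 0")

```text
clock: 3.25
eef_pos: [0.4894, 0.1258, 0.0271]
tool_rot: [0.647, 0.762, 0.001, 0.001]
ft_force: [-0.8, -2.0, 6.4]
grip_width: 0.0129
grasp_force: 61.4
```

```bash
cat >> h.py <<'E'
FX=np.array([.569,.1675]); FY=.104
def st():
    p,f,o=tool(); c,s=np.cos(FY),np.sin(FY); R=np.array([[c,s],[-s,c]])
    print("t",round(o["clock"],2),"p",p.round(4),"phi-90",round(f-np.pi/2,4),"fixxy mm",(1000*R@(p[:2]-FX)).round(1),"Ffix",(R@o["ft_force"][:2]).round(1),"Fz",o["ft_force"][2].round(1),"T",o["ft_torque"].round(2),"grip",round(o["grip_width"],4),o["grasp_force"])
E
python3 -c "
from h import *
st()"
```

```text
t 3.25 p [0.4894 0.1258 0.0271] phi-90 0.1626 fixxy mm [-83.5 -33.2] Ffix [-1.  -1.9] Fz 6.4 T [-0.38  0.17  0.  ] grip 0.0129 61.36708974838257
```

Emit:
send_rows(motion="1 1.5 0.09 0 0.03; 1 3 0.18 0 0.06; 1 4.5 0.27 0 0.06; 1 6 0.36 0 0.06; 1 7 0.41 0 0.06")

```text
clock: 3.75
eef_pos: [0.4822, 0.196, 0.0271]
tool_rot: [0.67, 0.743, 0.001, 0.002]
ft_force: [2.0, -3.8, 6.9]
grip_width: 0.0125
grasp_force: 61.4
```

Emit:
send_rows(motion="1 0 0 0 0; 1 0 0 0 0")

```text
clock: 3.95
eef_pos: [0.4821, 0.1975, 0.0271]
tool_rot: [0.669, 0.743, 0.002, 0.0]
ft_force: [0.6, 1.7, 4.5]
grip_width: 0.0129
grasp_force: 61.2
```

```bash
python3 - <<'E'
from h import *
import cv2
st()
im=vision.camera("wrist"); cv2.imwrite("pics/w2.png",cv2.resize(im[:,:,::-1],(800,500)))
st()
E
```

```text
t 3.95 p [0.4821 0.1975 0.0271] phi-90 0.1043 fixxy mm [-83.3  38.8] Ffix [0.8 1.6] Fz 4.5 T [0.39 0.09 0.02] grip 0.0129 61.21958255767822
t 4.0 p [0.4821 0.1975 0.0271] phi-90 0.1042 fixxy mm [-83.3  38.8] Ffix [-0.1  2.4] Fz 5.9 T [0.46 0.12 0.01] grip 0.0125 61.24964475631714
```

View pics/w2.png

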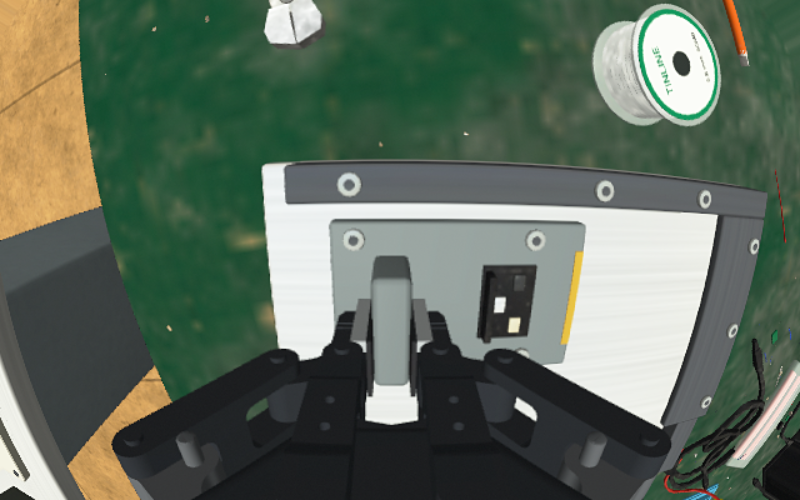

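```bash
cat >> h.py <<'E'
def ray(uv,z):
    g=lambda xy:(wproj([[xy[0],xy[1],z]])[0]-np.array(uv))
    p,f,_=tool(); return least_squares(g,[p[0],p[1]+.05]).x
def infix(q):
    c,s=np.cos(FY),np.sin(FY); return 1000*np.array([[c,s],[-s,c]])@(np.array(q)-FX)
E
python3 - <<'E'
from h import *
k=lambda u,v:(u/1.25,v/1.25)
for n,uv,z in (("rail front",(287,203),.03),("lipcorner",(717,214),.03),("railmid",(500,203),.03),("car RL",(331,220),.02),("car FL",(585,223),.02)):
    print(n,infix(ray(k(*uv),z)).round(1))
E
```

```text
rail front [-122.1   87.2]
lipcorner [73.8 87.1]
railmid [-42.8  87.3]
car RL [-107.1   78.5]
car FL [-0.1 78.2]
```

Emit:
send_rows(motion="1 0.2 0 0 0; 1 0.4 0 0 0; 1 0.6 0 0 0; 1 0.7 0 0 0; 1 0.7 0 0 0")

```text
clock: 4.5
eef_pos: [0.4816, 0.2022, 0.0271]
tool_rot: [0.67, 0.742, 0.001, 0.002]
ft_force: [1.4, -3.6, 6.7]
grip_width: 0.0128
grasp_force: 61.5
```

```bash
python3 -c "
from h import *
st()"
```

```text
t 4.5 p [0.4816 0.2022 0.0271] phi-90 0.1024 fixxy mm [-83.3  43.6] Ffix [ 1.  -3.7] Fz 6.7 T [-0.65 -0.02 -0.  ] grip 0.0128 61.465691328048706
```

Emit:
send_rows(motion="1 0.1 0 0 0; 1 0.2 0 0 0; 1 0.2 0 0 0; 1 0.2 0 0 0")

```text
clock: 4.9
eef_pos: [0.4814, 0.2041, 0.0271]
tool_rot: [0.67, 0.742, 0.001, 0.002]
ft_force: [0.6, -3.6, 7.1]
grip_width: 0.0129
grasp_force: 61.5
```

```bash
python3 -c "
from h import *
st()"
```

```text
t 4.9 p [0.4814 0.2041 0.0271] phi-90 0.1022 fixxy mm [-83.4  45.5] Ffix [ 0.3 -3.7] Fz 7.1 T [-0.7   0.04  0.05] grip 0.0129 61.459171772003174
```

Emit:
send_rows(motion="1 0.1 0 0 0; 1 0.2 0 0 0; 1 0.2 0 0 0; 1 0.2 0 0 0")

```text
clock: 5.3
eef_pos: [0.4812, 0.2061, 0.0271]
tool_rot: [0.67, 0.742, 0.001, 0.002]
ft_force: [1.0, -3.6, 7.2]
grip_width: 0.0128
grasp_force: 61.5
```

```bash
python3 -c "
from h import *
st()"
```

```text
t 5.3 p [0.4812 0.2061 0.0271] phi-90 0.1022 fixxy mm [-83.4  47.5] Ffix [ 0.6 -3.7] Fz 7.2 T [-0.72 -0.03 -0.01] grip 0.0128 61.46617412567139
```

Emit:
send_rows(motion="1 0.1 0 0 0; 1 0.1 0 0 0; 1 0.1 0 0 0")

```text
clock: 5.6
eef_pos: [0.4812, 0.2062, 0.0271]
tool_rot: [0.67, 0.742, 0.0, 0.002]
ft_force: [0.9, -5.9, 7.7]
grip_width: 0.0125
grasp_force: 61.6
```

```bash
python3 -c "
from h import *
st()"
```

```text
t 5.6 p [0.4812 0.2062 0.0271] phi-90 0.1017 fixxy mm [-83.3  47.6] Ffix [ 0.3 -6. ] Fz 7.7 T [-1.14 -0.04  0.04] grip 0.0125 61.565877199172974
```

Emit:
send_rows(motion="1 0.1 0 0 0; 1 0.3 0 0 0; 1 0.5 0 0 0; 1 0.5 0 0 0; 1 0.5 0 0 0")

```text
clock: 6.1
eef_pos: [0.4811, 0.2064, 0.0274]
tool_rot: [0.671, 0.741, -0.003, 0.006]
ft_force: [2.4, -20.0, 13.9]
grip_width: 0.0123
grasp_force: 62.5
```

```bash
python3 - <<'E'
from h import *
import cv2
st()
im=vision.camera("wrist"); cv2.imwrite("pics/w3.png",cv2.resize(im[150:290,220:620,::-1],(800,280),interpolation=cv2.INTER_CUBIC))
E
```

```text
t 6.1 p [0.4811 0.2064 0.0274] phi-90 0.0991 fixxy mm [-83.4  47.9] Ffix [  0.3 -20.1] Fz 13.9 T [-3.71 -0.2   0.23] grip 0.0123 62.47092604637146
```

View pics/w3.png

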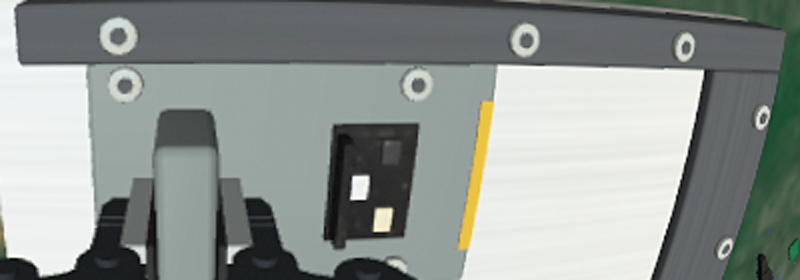

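Emit:
send_rows(motion="1 -0.2 0 0 0; 1 -0.3 0.5 0 0; 1 -0.3 1.5 0 0; 1 -0.3 2.5 0 0; 1 -0.3 3.5 0 0")

```text
clock: 6.65
eef_pos: [0.5087, 0.2091, 0.0271]
tool_rot: [0.67, 0.742, -0.006, -0.001]
ft_force: [-16.8, -12.1, 24.4]
grip_width: 0.0129
grasp_force: 63.9
```

```bash
python3 -c "
from h import *
st()"
```

```text
t 6.65 p [0.5087 0.2091 0.0271] phi-90 0.1024 fixxy mm [-55.7  47.6] Ffix [-18.  -10.3] Fz 24.4 T [-2.07  2.83  0.17] grip 0.0129 63.924928307533264
```

Emit:
send_rows(motion="1 0 0 0 0; 1 0 0 0 0")

```text
clock: 6.85
eef_pos: [0.5113, 0.2094, 0.0271]
tool_rot: [0.67, 0.742, -0.004, 0.001]
ft_force: [-10.3, -11.9, 17.2]
grip_width: 0.0128
grasp_force: 63.1
```

```bash
python3 -c "
from h import *
st()"
```

```text
t 6.85 p [0.5113 0.2094 0.0271] phi-90 0.1018 fixxy mm [-53.1  47.6] Ffix [-11.5 -10.8] Fz 17.2 T [-2.    1.74  0.2 ] grip 0.0128 63.11158061027527
```

Emit:
send_rows(motion="1 0 0 -0.1 0; 1 0 0 -0.1 0; 1 0 0 -0.1 0")

```text
clock: 7.15
eef_pos: [0.5112, 0.2094, 0.0272]
tool_rot: [0.67, 0.742, -0.004, 0.001]
ft_force: [-7.2, -11.2, 11.8]
grip_width: 0.0128
grasp_force: 62.2
```

```bash
python3 -c "
from h import *
st()"
```

```text
t 7.15 p [0.5112 0.2094 0.0272] phi-90 0.1019 fixxy mm [-53.1  47.7] Ffix [ -8.4 -10.4] Fz 11.8 T [-1.88  1.29  0.27] grip 0.0128 62.21718728542328
```

Emit:
send_rows(motion="1 0 0.8 -0.1 0; 1 0 1.6 -0.1 0; 1 0 2.4 -0.1 0; 1 0 3.2 -0.1 0; 1 0 4 -0.1 0")

```text
clock: 7.65
eef_pos: [0.5505, 0.2135, 0.0273]
tool_rot: [0.67, 0.742, -0.005, -0.0]
ft_force: [-8.3, -9.7, 7.8]
grip_width: 0.0129
grasp_force: 61.7
```

Emit:
send_rows(motion="1 0 0 0 0; 1 0 0 0 0")

```text
clock: 7.85
eef_pos: [0.5522, 0.2138, 0.0274]
tool_rot: [0.67, 0.742, -0.004, 0.001]
ft_force: [-4.4, -7.8, 4.4]
grip_width: 0.0126
grasp_force: 61.2
```

```bash
python3 - <<'E'
from h import *
import cv2
st()
im=vision.camera("wrist"); cv2.imwrite("pics/w4.png",cv2.resize(im[150:290,220:620,::-1],(800,280),interpolation=cv2.INTER_CUBIC))
E
```

```text
t 7.85 p [0.5522 0.2138 0.0274] phi-90 0.1017 fixxy mm [-11.9  47.8] Ffix [-5.2 -7.3] Fz 4.4 T [-1.7   0.61  0.21] grip 0.0126 61.186426877975464
```

View pics/w4.png

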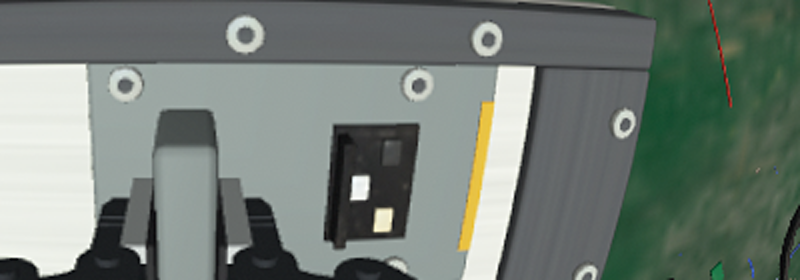

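Emit:
send_rows(motion="1 0 0.4 0 0; 1 0 0.8 0 0; 1 0 1.2 0 0; 1 0 1.5 0 0; 1 0 1.5 0 0")

```text
clock: 8.4
eef_pos: [0.5661, 0.2152, 0.0273]
tool_rot: [0.67, 0.742, -0.004, 0.0]
ft_force: [-6.5, -9.1, 6.5]
grip_width: 0.0128
grasp_force: 61.5
```

```bash
python3 -c "
from h import *
st()"
```

```text
t 8.4 p [0.5661 0.2152 0.0273] phi-90 0.1019 fixxy mm [ 2.1 47.8] Ffix [-7.5 -8.4] Fz 6.5 T [-1.68  1.07  0.18] grip 0.0128 61.46091341972351
```

Emit:
send_rows(motion="1 0 0.2 0 0; 1 0 0.4 0 0; 1 0 0.4 0 0; 1 0 0.4 0 0")

```text
clock: 8.8
eef_pos: [0.5698, 0.2156, 0.0273]
tool_rot: [0.67, 0.742, -0.004, 0.0]
ft_force: [-6.6, -9.3, 6.2]
grip_width: 0.0126
grasp_force: 61.5
```

```bash
python3 -c "
from h import *
st()"
```

```text
t 8.8 p [0.5698 0.2156 0.0273] phi-90 0.1018 fixxy mm [ 5.8 47.7] Ffix [-7.5 -8.5] Fz 6.2 T [-1.76  1.1   0.21] grip 0.0126 61.46455764770508
```

Emit:
send_rows(motion="1 0 0.1 0 0; 1 0 0.3 0 0; 1 0 0.3 0 0; 1 0 0.3 0 0")

```text
clock: 9.2
eef_pos: [0.5726, 0.2159, 0.0273]
tool_rot: [0.67, 0.742, -0.005, 0.0]
ft_force: [-7.6, -9.9, 6.2]
grip_width: 0.0127
grasp_force: 61.5
```

```bash
python3 -c "
from h import *
st()"
```

```text
t 9.2 p [0.5726 0.2159 0.0273] phi-90 0.1019 fixxy mm [ 8.6 47.7] Ffix [-8.6 -9. ] Fz 6.2 T [-1.75  1.17  0.21] grip 0.0127 61.521257758140564
```

Emit:
send_rows(motion="1 0 0.1 0 0; 1 0 0.3 0 0; 1 0 0.3 0 0; 1 0 0.3 0 0")

```text
clock: 9.6
eef_pos: [0.5733, 0.2159, 0.0273]
tool_rot: [0.67, 0.742, -0.006, -0.001]
ft_force: [-12.7, -9.2, 11.6]
grip_width: 0.013
grasp_force: 62.1
```

```bash
python3 -c "
from h import *
st()"
```

```text
t 9.6 p [0.5733 0.2159 0.0273] phi-90 0.1023 fixxy mm [ 9.3 47.7] Ffix [-13.6  -7.9] Fz 11.6 T [-1.77  2.1   0.17] grip 0.013 62.13448941707611
```

Emit:
send_rows(motion="1 0 0.2 0 0; 1 0 0.4 -0.1 0; 1 0 0.5 -0.1 0; 1 0 0.5 -0.1 0; 1 0 0.5 -0.1 0")

```text
clock: 10.1
eef_pos: [0.577, 0.2163, 0.0276]
tool_rot: [0.67, 0.742, -0.007, -0.002]
ft_force: [-15.4, -10.2, 9.7]
grip_width: 0.0131
grasp_force: 62.0
```

```bash
python3 -c "
from h import *
st()"
```

```text
t 10.1 p [0.577  0.2163 0.0276] phi-90 0.1024 fixxy mm [13.  47.7] Ffix [-16.4  -8.6] Fz 9.7 T [-1.75  2.55  0.18] grip 0.0131 61.989668011665344
```

Emit:
send_rows(motion="1 0 0.2 0 0; 1 0 0.3 0 0; 1 0 0.3 0 0; 1 0 0.3 0 0")

```text
clock: 10.5
eef_pos: [0.5792, 0.2165, 0.0276]
tool_rot: [0.67, 0.742, -0.008, -0.003]
ft_force: [-16.6, -10.0, 11.9]
grip_width: 0.013
grasp_force: 62.2
```

```bash
python3 -c "
from h import *
st()"
```

```text
t 10.5 p [0.5792 0.2165 0.0276] phi-90 0.1026 fixxy mm [15.2 47.7] Ffix [-17.6  -8.2] Fz 11.9 T [-1.8   2.83  0.17] grip 0.013 62.19728887081146
```

Emit:
send_rows(motion="1 0 0.1 0.1 0; 1 0 0.2 0.1 0; 1 0 0.3 0.1 0; 1 0 0.3 0.1 0; 1 0 0.3 0.1 0")

```text
clock: 11.0
eef_pos: [0.5805, 0.2166, 0.0271]
tool_rot: [0.67, 0.742, -0.009, -0.004]
ft_force: [-21.7, -10.3, 18.1]
grip_width: 0.0128
grasp_force: 63.4
```

```bash
python3 -c "
from h import *
st()"
```

```text
t 11.0 p [0.5805 0.2166 0.0271] phi-90 0.1028 fixxy mm [16.5 47.6] Ffix [-22.6  -8. ] Fz 18.1 T [-1.93  3.78  0.1 ] grip 0.0128 63.36307883262634
```

Emit:
send_rows(motion="1 0 0.1 0 0; 1 0 0.2 0 0; 1 0 0.2 0 0; 1 0 0.2 0 0")

```text
clock: 11.4
eef_pos: [0.5805, 0.2166, 0.0271]
tool_rot: [0.67, 0.743, -0.01, -0.005]
ft_force: [-26.1, -11.5, 21.1]
grip_width: 0.0129
grasp_force: 64.4
```

```bash
python3 -c "
from h import *
st()"
```

```text
t 11.4 p [0.5805 0.2166 0.0271] phi-90 0.1031 fixxy mm [16.5 47.6] Ffix [-27.2  -8.8] Fz 21.1 T [-2.06  4.58  0.13] grip 0.0129 64.41007733345032
```

Emit:
send_rows(motion="1 0.1 0.1 0 0; 1 0.1 0.2 0 0; 1 0.1 0.3 0 0; 1 0.1 0.3 0 0; 1 0.1 0.3 0 0")

```text
clock: 11.9
eef_pos: [0.5805, 0.2166, 0.0271]
tool_rot: [0.67, 0.743, -0.013, -0.006]
ft_force: [-33.0, -14.6, 26.5]
grip_width: 0.0127
grasp_force: 67.2
```

```bash
python3 - <<'E'
from h import *
import cv2
st()
im=vision.camera("wrist"); a=cv2.resize(im[150:290,220:620,::-1],(800,280),interpolation=cv2.INTER_CUBIC)
b=cv2.resize(vision.camera("scene")[150:340,230:490,::-1],(438,320),interpolation=cv2.INTER_CUBIC)
c=cv2.resize(vision.camera("top")[165:305,225:375,::-1],(343,320),interpolation=cv2.INTER_CUBIC)
cv2.imwrite("pics/w5.png",np.vstack([a,np.hstack([b,c,np.zeros((320,19,3),np.uint8)])]))
E
```

```text
t 11.9 p [0.5805 0.2166 0.0271] phi-90 0.1031 fixxy mm [16.5 47.6] Ffix [-34.4 -11.1] Fz 26.5 T [-2.68  5.93  0.16] grip 0.0127 67.24314514081925
```

View pics/w5.png

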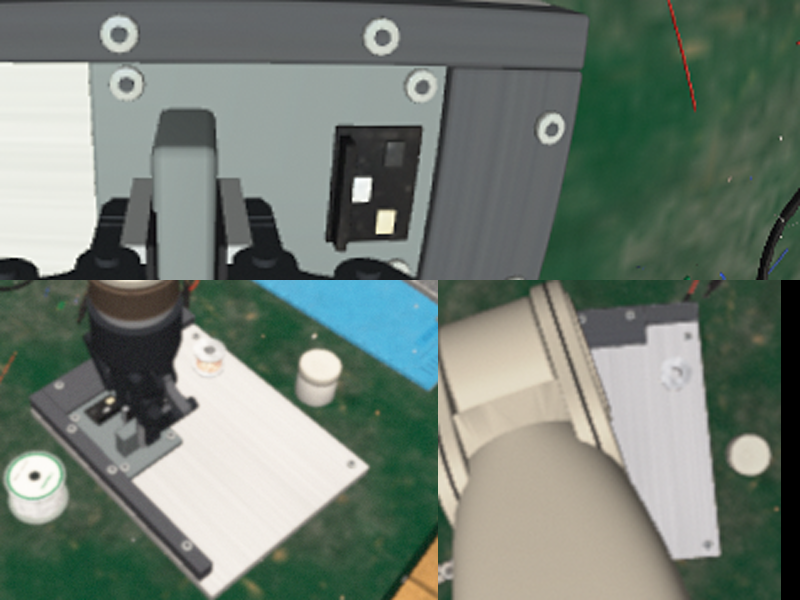

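The picture shows the carrier flush along the rail (row 65 of the wrist crop). Its gold front edge is hidden under the lip, and the module at column 425 sits just short of the lip edge at about 440. The spools and jar look unmoved. With another 5 mm commanded, x stayed at 16.5 mm while the force rose from 23 to 34 N, so the carrier is against the rigid stop.

```bash
python3 - <<'E'
from h import *
from workcell import workorder
st(); print(workorder.job_done())
E
```

```text
t 12.05 p [0.5804 0.2165 0.027 ] phi-90 0.103 fixxy mm [16.5 47.6] Ffix [-35.2 -10.9] Fz 27.3 T [-2.69  5.9   0.18] grip 0.0128 67.21846802858636
the job is handed in; nothing more can be done
None
```

I handed the job in at 12 s with the carrier flush against the side rail and fully home against the back stop, still gripped and pressed in with about 35 N; the spools and jar were not touched.

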